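# Clip the block brush back onto its bench post

## Task

Pick the hair brush up by the red thumb grip above its steel snap hook and clip it onto the screw eye on the bench post: press the hook's sprung gate gently against the front bar of the eye until the bar is inside and the gate springs shut. Let go so that the brush hangs freely from the eye, without straining the eye and without disturbing the other things on the bench.

Things in the scene. Friction and masses are not known exactly. Their poses are not given: they have to be found in the camera images.
- brush_grip (a point): Centre of the red thumb grip on top of the brush: an upright plate 26 (brush x) x 12 (brush y) x 44 mm high, 178 mm above the brush's underside; its lower edge is 27 mm below this point. Grip it across its 12 mm. Axes are the brush's: z up the handle, x in the hook's plane towards the gate (the hook's mouth faces +x).
- brush: Hair brush of 0.17 to 0.25 kg standing on black bristles (66 x 40 mm, wooden back 74 x 46); origin mid-underside. Above it a snap hook of 10 mm steel bar, heights 82 to 154 mm: back at x -16, bow over x 0, nose pointing down at x 11 to 21, ending at height 129. The eye's bar enters best at height 117 to 121: higher it jams on the nose, lower the gate stops too soon.
- hook_seat (a point): Point inside the hook where the axis of the eye's bar lies when the hook hangs on it: on the handle's axis, 38 mm below brush_grip (140 mm above the underside).
- gate (a joint): Brass gate, 8 mm bar from its hinge (brush x 16, height 91 mm) up to the nose. 0 shut, grows as pushed inward, rigid stop at 0.68 rad. Spring: about 3 N at first, 6 N near it. Push along brush +x to near the stop (18 to 22 mm from first touch, some more as the hook tilts in the grip), then lower some 20 mm: the bar rises into the bow behind the nose and the gate snaps shut.
- eye_post: Fixed rigid bench post with the eye: wooden dowel 32 mm across in a 50 mm square aluminium socket, top 50 mm above eye_root, a brass band about the eye. Stands left or right; the similar post with two pegs has no eye. Origin on its axis, 215 mm below eye_root; the eye sticks out along its -x, roughly towards the robot.
- eye_root (a point): Point on eye_post's axis (same axes). The eye is a level steel loop of 8 mm bar, 48 mm wide (y), 36 mm deep (x). How it was fitted varies and is not measured: its front bar, along y, has its axis anywhere from 70 to 114 mm in front (-x) of this point and up to 12 mm above or below it; find it by touch or sight. It bears at most 20 N.
- head_block: Bystander: plaster-coloured head block, 216 mm high, about 130 mm wide, stands between and behind the posts; origin at its underside. Leave alone.
- comb: Bystander: black comb, 150 mm long (y), 12 mm high, lying; origin at its underside.
- pin_jar: Bystander: glass jar with brass cap, 60 mm across, 75 mm high; origin at its underside.
- spool: Bystander: wooden spool, 44 mm across, 50 mm high; origin at its underside.
- needle_holder: Bystander: needle holder with wooden handle, 150 mm long (x), lying.
- clip_bowl: Bystander: white bowl, 90 mm across, 35 mm high; origin at its underside.
There are look-alikes about, which are no part of the job. What is shaped like the brush but blue or purple is not meant.

How it is judged:
By the outcome, as a careful person would: the job done as asked, in the order asked, and still so for the second after the job is handed in, with the robot touching nothing.
It also fails if it takes over 72 s, if anything falls off the work surface, if the arm or the gripper's body presses on something with over 40 N, if the wrist force passes 120 N, or if a joint passes its speed limit or range.

## Robot

A 7-joint arm with a two-finger parallel gripper is mounted at the origin on the work surface. World frame = base frame: x ahead of the robot, y to its left, z up, the work surface at z = 0. Lengths are in m, angles in rad, forces in N, time in s.
With the tool pointing down it reaches from about 0.4 to 0.925 m from the base axis. Payload 5.6 kg.
Tool frame: the origin (TCP) lies between the finger pads; the fingertips stand 22 mm ahead of it and the grasp point (between the pads) lies 3 mm ahead of it; z points along the fingers, y is the line along which they close (so a half turn about z gives the same grasp; the last joint's range is limited). The gripper opens to 85 mm and grips with 20 to 120 N. Pads are 22 mm wide; open, the fingers measure 114 mm over their backs; the gripper's body (76 mm by 85 mm) begins 54 mm behind the grasp point. The pads swing forward as they close: fully open they stand 13 mm farther back than shut.
Start: joints at [1.122, 0.468, -0.012, 1.603, 0.006, 1.071, -0.056], TCP at [0.257, -0.597, 0.253] pointing down, gripper open.
Joint ranges: [-2.53, 2.53], [-0.31, 2.02], [-1.57, 1.55], [0.28, 2.44], [-1.29, 4.43], [0.15, 1.84], [-2.92, 2.92]. Speed limits (rad/s): [2.57, 2.57, 3.14, 3.14, 3.14, 3.14, 3.14].

## Interface

Orientations are given as [roll, pitch, yaw] about the fixed x, y, z axes, in that order (R = Rz(yaw) Ry(pitch) Rx(roll)).
In Python, from workcell import status, imaging, ticket gives the robot as it stands.
- The arm moves only by the tool step_arm, never from a script. Its argument "moves" is a list that holds one entry, the list of rows, each a list of 5 numbers: the opening in per cent of the stroke, from 0 (shut) to 100 (fully open), then the shift along the tool's x, y, z in m, then the turn about the tool's z in rad. In form: [[[hand, x, y, z, roll], ...]]. A call has 1 to 10 rows; each row is the pose to reach, as a shift and turn from the pose commanded when the call began, along the tool's axes at that moment; what a row does not reach only later rows make up. A row lasts 1/10 s, in which the tool goes at most 50 mm and 8.59 degrees, less where a joint would pass 70% of its speed; a pose out of reach is approached as far as the arm can. A call with a gripper value outside its range is refused whole. The fingers move at their own pace and stop on an object; the grip force is fixed at half the most. Time passes only in rows, so rows that repeat a pose let the fingers close. It gives the time, the measured TCP pose, the force, the opening and the grip force at its end, in the units of the state.
- status.state(): the state, without advancing time (a new reading comes with each control period).
- imaging.capture(name): name is "side" or "top" or "wrist"; returns (picture, depth): 480x640x3 uint8, red, green, blue; 480x640 float32, m along the optical axis (not along the pixel's ray), 0 where there is no reading.
- imaging.calibration(name): a dict with "camera_matrix" (3x3 intrinsics, pixels), "R" (3x3) and "t" (3): a world point X has camera coordinates R X + t. Camera axes: x right, y down, z forward; pixel columns grow to the right and rows downward; lengths in m; the calibration is good to about 2 mm. A picture is of the moment at which its call begins: read the wrist's pose just before it. calibration takes no time and is no camera call; for the wrist camera it gives the pose at the moment of the call.
- ticket.hand_in(): hands the job in; it is judged then, once.
Trained networks look in the newest picture that a camera, given by its name, has taken for a name from the list of things; names that differ only in an ending like _2 or _b are one class to them, and where a whole thing is asked for, a point or a joint stands for the part that bears it (a point fixed in the world has none). Each returns a list of dicts, best first, with "p" (0 to 1); they miss things now and then, are a little off and sometimes report something else, mostly with a low value. They report only what shows in the picture. A call takes as long as a camera call. They do not tell look-alikes from the thing itself.
- imaging.find_in(camera, query): "xyz" ([x, y, z] in m, in world coordinates, good to about 4 mm: the middle of the surface that is visible of it).
- imaging.trace(camera, query): "region" (480x640 bool, what is visible of it).
The state is a dict: "time_s": time; "q": joint angles; "joint_velocities": joint speeds; "joint_efforts": joint torques, N m; "eef_pos": TCP position; "tool_rot": TCP orientation; "ft_force": force on the tool from outside, world axes, zero at the start; "moment": the same for the moment, N m; "finger_gap": opening from 0.0 (shut) to 1.0 (fully open); "grasp_force": force on a finger pad.
Only numpy, scipy, OpenCV 4.12 (cv2) and the standard library are available. Lean on these libraries where they do the work, as an engineer would, in place of code of your own. Each camera call takes 0.05 s, during which the arm holds its last target. There are 200 camera calls.

## Working session

There is one attempt and no reset: what is moved stays moved. The work goes in short steps, Python scripts to look and compute and a tool call to move; the robot and the scene stay as the last step left them, time stands still between calls to the robot, and variables do not carry over. Pictures are saved under pics/ and viewed, at most 10 in all, crops included, and the job is handed in when it is done.

Besides the shell and the picture viewer there is one more tool, called after ">>>" by a JSON object that holds its "op" and its "data". step_arm: Moves the arm, as the interface text tells. Its arguments: {"type":"object","properties":{"moves":{"type":"array"}},"required":["moves"]}

```bash
mkdir -p pics; cat > h.py <<'E'
import numpy as np, cv2
from workcell import status, imaging, ticket
def cap(n,f=None):
    c=imaging.calibration(n); p,d=imaging.capture(n)
    if f: cv2.imwrite(f'pics/{f}.png',p[:,:,::-1])
    return p,d,c
def unproj(c,d,u,v):
    K=np.array(c['camera_matrix']);z=d[v,u]
    return np.array(c['R']).T@(z*np.linalg.inv(K)@[u,v,1]-np.array(c['t']))
def cloud(c,d):
    K=np.array(c['camera_matrix']);v,u=np.mgrid[:480,:640]
    P=np.linalg.inv(K)@np.stack([u.ravel(),v.ravel(),np.ones(u.size)])*d.ravel()
    return ((P.T-np.array(c['t']))@np.array(c['R'])).reshape(480,640,3)
E
python3 - <<'E'
from h import *
s=status.state();print(s['eef_pos'],s['tool_rot'],s['ft_force'])
for n in('side','top'):
    p,d,c=cap(n,n+'0'); np.savez(n+'0',p=p,d=d,X=cloud(c,d))
    print(n,(-np.array(c['R']).T@np.array(c['t'])).round(3))
    for q in('brush_grip','brush','eye_post','head_block','comb','pin_jar','spool','needle_holder','clip_bowl'):
        print(n,q,[(np.round(r['xyz'],3).tolist(),round(r['p'],2)) for r in imaging.find_in(n,q)])
E
```

```text
[ 0.2563297  -0.59675792  0.25230992] [-3.13979451e+00  9.69393430e-05  4.05708238e-01] [-0.21189201 -0.66427252 -0.18100951]
side [0.228 0.785 0.854]
side brush_grip [([0.473, 0.093, 0.046], 0.98), ([0.358, 0.014, 0.041], 0.91), ([0.374, 0.181, 0.045], 0.76), ([0.275, 0.248, 0.044], 0.56), ([0.431, -0.305, 0.038], 0.41)]
side brush [([0.368, 0.178, 0.043], 0.83), ([0.28, 0.249, 0.044], 0.71), ([0.358, 0.019, 0.038], 0.7), ([0.47, 0.086, 0.044], 0.6)]
side eye_post [([0.667, -0.19, 0.132], 0.61), ([0.473, 0.093, 0.048], 0.23)]
side head_block [([0.692, -0.013, 0.169], 0.87)]
side comb [([0.435, 0.291, 0.012], 0.57)]
side pin_jar [([0.556, -0.344, 0.053], 0.87)]
side spool [([0.431, -0.301, 0.039], 0.57)]
side needle_holder [([0.618, 0.395, 0.02], 0.76), ([0.69, -0.01, 0.168], 0.73)]
side clip_bowl [([0.677, -0.365, 0.021], 0.86), ([0.472, 0.094, 0.049], 0.55)]
top [ 0.273 -0.007  1.445]
top brush_grip [([0.472, 0.079, 0.04], 0.94), ([0.368, 0.158, 0.042], 0.91), ([0.279, 0.233, 0.048], 0.82)]
top brush [([0.278, 0.233, 0.043], 0.95), ([0.47, 0.078, 0.046], 0.88), ([0.354, -0.001, 0.046], 0.72), ([0.371, 0.16, 0.045], 0.64)]
top eye_post [([0.655, -0.2, 0.195], 0.8)]
top head_block [([0.699, -0.043, 0.199], 0.7), ([0.432, -0.308, 0.049], 0.45)]
top comb [([0.438, 0.289, 0.008], 0.96)]
top pin_jar [([0.559, -0.356, 0.074], 0.69)]
top spool [([0.432, -0.308, 0.049], 0.7)]
top needle_holder [([0.625, 0.39, 0.027], 0.78)]
top clip_bowl [([0.677, -0.352, 0.015], 0.59)]
```

View pics/side0.png

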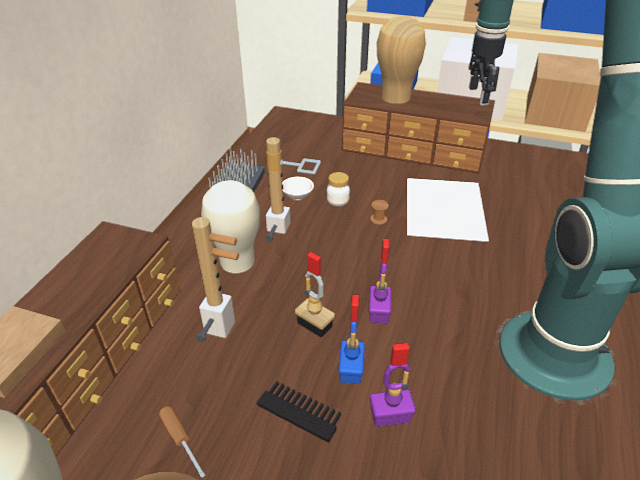

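View pics/top0.png

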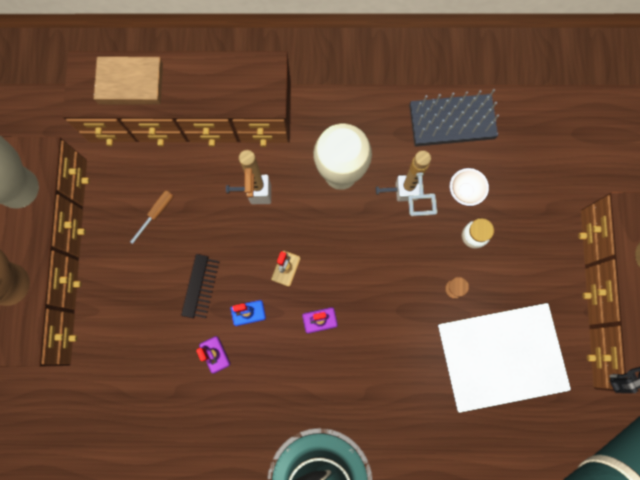

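Look-alikes of the brush in side0: blue (352,340), purple (380,280) and purple (393,390). The natural-wood one with the steel hook at (315,290) is the brush; top0 shows it at (286,268). The eye is on the right post: side (308,165), top (422,205). The post at side (210,280) carries two pegs.

```bash
python3 - <<'E'
from h import *
for n,box in(('side',(285,240,345,345)),('top',(260,240,310,295))):
    z=np.load(n+'0.npz');p=z['p'].astype(int);X=z['X']
    u0,v0,u1,v1=box; P=p[v0:v1,u0:u1].reshape(-1,3);Q=X[v0:v1,u0:u1].reshape(-1,3)
    r=(P[:,0]>150)&(P[:,1]<60)&(P[:,2]<60)&(Q[:,2]>.1)
    q=Q[r];print(n,'red',len(q),q.mean(0).round(4),q.min(0).round(3),q.max(0).round(3))
    if len(q)>5:
        w,V=np.linalg.eigh(np.cov(q[:,:2].T));print('ax',V[:,1],np.sqrt(w))
    b=(Q[:,2]>.025)&(Q[:,2]<.06)
    q=Q[b];m=cv2.minAreaRect(q[:,:2].astype(np.float32)*1000);print('back',len(q),m,np.percentile(q[:,2],[5,50,95]))
    h=(Q[:,2]>.085)&(Q[:,2]<.15)&~r;q=Q[h];print('hook',len(q),q.mean(0))
    if len(q)>5:
        w,V=np.linalg.eigh(np.cov(q[:,:2].T));print('ax',V[:,1],np.sqrt(w))
# eye
for n,box in(('side',(280,155,325,178)),('top',(400,190,442,220))):
    z=np.load(n+'0.npz');X=z['X'];u0,v0,u1,v1=box;Q=X[v0:v1,u0:u1].reshape(-1,3)
    b=(Q[:,2]>.1)&(Q[:,2]<.35);q=Q[b];print(n,'eye',len(q),q.min(0),q.max(0))
    np.save('eye_'+n,q)
    print(np.round(q[np.argsort(q[:,0])][::max(1,len(q)//25)],3).tolist())
for n in('side','top'):
    z=np.load(n+'0.npz');X=z['X'];box=(262,135,290,235) if n=='side' else(390,145,435,205)
    u0,v0,u1,v1=box;Q=X[v0:v1,u0:u1].reshape(-1,3)
    for lo,hi in((.02,.07),(.1,.14),(.15,.2),(.24,.29)):
        q=Q[(Q[:,2]>lo)&(Q[:,2]<hi)&(Q[:,0]<.75)]
        if len(q): print(n,lo,len(q),q.mean(0).round(3),np.percentile(q,5,axis=0).round(3),np.percentile(q,95,axis=0).round(3),q[:,2].max())
for n,b in(('side',(230,120,340,240)),('top',(380,140,450,230)),('side',(270,230,360,350))):
    p=np.load(n+'0.npz')['p'];c=cv2.resize(p[b[1]:b[3],b[0]:b[2]],None,fx=3.6,fy=3.6,interpolation=2)[:,:,::-1]
    c=cv2.copyMakeBorder(c[:430],0,430-min(430,len(c)),0,0,0)
    try: o=np.hstack([o,c])
    except NameError:o=c
f=790/o.shape[1] if o.shape[1]>790 else 1
cv2.imwrite('pics/crop1.png',cv2.resize(o,None,fx=f,fy=f))
E
```

```text
side red 196 [0.4727 0.0943 0.1816] [0.228 0.076 0.152] [0.489 0.785 0.854]
ax [-0.33750834  0.94132254] [0.00653373 0.07473906]
back 625 ((447.796142578125, 97.00910186767578), (51.02531433105469, 139.58807373046875), 64.206787109375) [0.03248086 0.04226524 0.05383684]
hook 287 [0.47665677 0.0846335  0.11534831]
ax [-0.94349983  0.331373  ] [0.0026424  0.01397065]
top red 47 [0.4739 0.0797 0.193 ] [0.464 0.072 0.179] [0.487 0.089 0.199]
ax [-0.94396805  0.33003685] [0.0039629 0.0071452]
back 406 ((476.3202819824219, 79.76585388183594), (46.314720153808594, 73.90406799316406), 71.20658874511719) [0.03681258 0.04242035 0.04864591]
hook 84 [0.47388135 0.07806109 0.11264248]
ax [-0.91927185  0.39362325] [0.00224749 0.01379734]
side eye 289 [ 0.56680186 -0.24064815  0.15148965] [ 0.66075404 -0.17926138  0.21208241]
[[0.567, -0.189, 0.196], [0.569, -0.211, 0.199], [0.571, -0.186, 0.195], [0.573, -0.235, 0.198], [0.574, -0.197, 0.196], [0.577, -0.234, 0.195], [0.581, -0.182, 0.192], [0.584, -0.233, 0.194], [0.588, -0.238, 0.193], [0.592, -0.184, 0.195], [0.596, -0.184, 0.199], [0.601, -0.1
[... 1210 characters left out ...]
6 [ 0.669 -0.195  0.12 ] [ 0.659 -0.206  0.102] [ 0.684 -0.188  0.138] 0.13980167592190215
side 0.15 282 [ 0.667 -0.195  0.178] [ 0.647 -0.207  0.153] [ 0.685 -0.188  0.198] 0.19996087400921836
side 0.24 114 [ 0.673 -0.201  0.247] [ 0.66  -0.216  0.242] [ 0.686 -0.19   0.25 ] 0.2520524438136291
top 0.02 312 [ 0.665 -0.196  0.045] [ 0.649 -0.226  0.023] [ 0.691 -0.174  0.059] 0.06972953219866522
top 0.1 73 [ 0.663 -0.201  0.12 ] [ 0.658 -0.214  0.102] [ 0.673 -0.191  0.138] 0.13956609828054947
top 0.15 288 [ 0.628 -0.207  0.191] [ 0.594 -0.235  0.162] [ 0.669 -0.187  0.199] 0.19998280560243356
top 0.24 199 [ 0.672 -0.206  0.248] [ 0.66  -0.219  0.242] [ 0.685 -0.193  0.252] 0.2542975581952602
```

View pics/crop1.png

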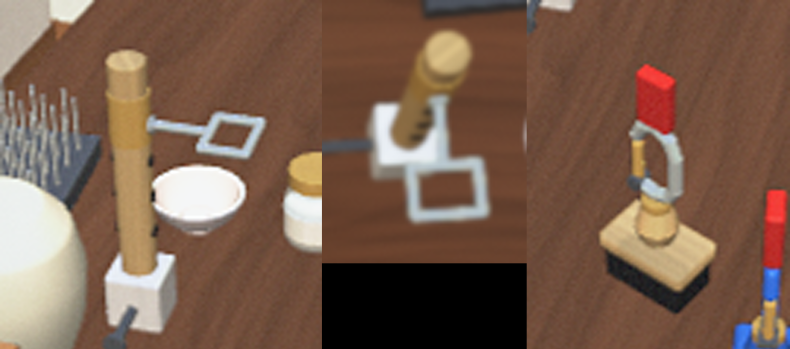

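```bash
cat >> h.py <<'E'
def go(X,yaw,P0=None,y0=None):
    s=status.state();p=np.array(s['eef_pos']) if P0 is None else np.array(P0);y=s['tool_rot'][2] if y0 is None else y0
    d=np.array(X)-p;c,n=np.cos(y),np.sin(y)
    print('shift',np.round([c*d[0]+n*d[1],n*d[0]-c*d[1],-d[2]],4),'roll',round((y-yaw+np.pi)%(2*np.pi)-np.pi,4),'now',np.round(p,4),np.round(s['tool_rot'],3))
E
python3 - <<'E'
from h import *
for n in('side','top'):
    q=np.load(f'eye_{n}.npy');q=q[(q[:,0]<.612)&(q[:,2]>.18)]
    print(n,cv2.minAreaRect(q[:,:2].astype(np.float32)*1000))
    f=q[(q[:,0]<.578)];k=np.polyfit(f[:,1],f[:,0],1);print(len(f),k,f.mean(0),np.percentile(f,[2,98],axis=0))
go([.474,.079,.30],-.33)
E
```

```text
side ((590.4259033203125, -209.7293701171875), (44.54289627075195, 60.29104232788086), 3.6894094944000244)
57 [-0.01243508  0.56929611] [ 0.57185729 -0.20596347  0.19554221] [[ 0.56802816 -0.23532532  0.1911231 ]
 [ 0.57708776 -0.18308469  0.19882872]]
top ((589.8694458007812, -212.79348754882812), (44.38218307495117, 55.89316940307617), 2.7870960235595703)
115 [-0.03642119  0.56430648] [ 0.57204161 -0.21237998  0.19612742] [[ 0.56736294 -0.23987483  0.19067548]
 [ 0.57782041 -0.18661321  0.20244361]]
shift [ 0.4667 -0.5355 -0.0467] roll 0.7357 now [ 0.2566 -0.5973  0.2533] [3.141 0.    0.406]
```

>>> {"op": "step_arm", "data": {"moves": [[[100, 0, 0, -0.045, 0], [100, 0.03, -0.035, -0.05, 0.08], [100, 0.06, -0.07, -0.05, 0.16], [100, 0.09, -0.105, -0.05, 0.24], [100, 0.12, -0.14, -0.05, 0.32], [100, 0.15, -0.175, -0.05, 0.4], [100, 0.18, -0.21, -0.05, 0.48], [100, 0.21, -0.245, -0.05, 0.56], [100, 0.24, -0.28, -0.05, 0.64], [100, 0.27, -0.31, -0.05, 0.736]]]}}

```text
time_s: 2.0
eef_pos: [0.3824, -0.2037, 0.3037]
tool_rot: [3.141, -0.001, -0.333]
ft_force: [1.4, -0.7, -0.2]
finger_gap: 1.0
grasp_force: 0.0
```

```bash
python3 - <<'E'
from h import *
go([.474,.079,.30],-.33)
E
```

```text
shift [-0.006  -0.2971  0.0037] roll -0.0035 now [ 0.3824 -0.2037  0.3037] [ 3.141e+00 -1.000e-03 -3.330e-01]
```

>>> {"op": "step_arm", "data": {"moves": [[[100, 0, -0.042, 0, 0], [100, 0, -0.085, 0, 0], [100, 0, -0.128, 0, 0], [100, -0.003, -0.17, 0, 0], [100, -0.006, -0.213, 0, 0], [100, -0.006, -0.255, 0, 0], [100, -0.006, -0.297, 0, 0], [100, -0.006, -0.297, 0, 0], [100, -0.006, -0.297, 0, 0]]]}}

```text
time_s: 2.9
eef_pos: [0.4728, 0.0777, 0.3031]
tool_rot: [3.141, 0.0, -0.328]
ft_force: [0.3, -0.5, 0.6]
finger_gap: 1.0
grasp_force: 0.0
```

```bash
python3 - <<'E'
from h import *
p,d,c=cap('wrist','w1');X=cloud(c,d);p=p.astype(int)
r=(p[...,0]>130)&(p[...,1]<60)&(p[...,2]<60)&(X[...,2]>.14)&(d>0)
n,l,st,ce=cv2.connectedComponentsWithStats(r.astype(np.uint8))
for i in range(1,n):
    if st[i,4]>50:
        q=X[l==i];t=q[q[:,2]>q[:,2].max()-.006];m=cv2.minAreaRect(t[:,:2].astype(np.float32)*1000)
        print(st[i],q.min(0).round(3),q.max(0).round(3),m)
go([.474,.079,.30],-.33)
E
```

```text
[296 205  15  16 187] [0.485 0.072 0.157] [0.489 0.081 0.194] ((487.6468200683594, 76.28753662109375), (8.952560424804688, 1.2580734491348267), 64.75196838378906)
[450 313  13  10  52] [ 0.364 -0.01   0.154] [ 0.366 -0.005  0.17 ] ((364.9666748046875, -7.616364479064941), (4.328205585479736, 0.8664216995239258), 70.89410400390625)
[225 354  38  43 888] [0.371 0.152 0.154] [0.381 0.177 0.193] ((378.3678283691406, 163.7088165283203), (23.8109130859375, 8.53504467010498), 80.09236145019531)
shift [ 0.0004 -0.0028  0.0031] roll -0.0003 now [0.4727 0.0765 0.3031] [ 3.141  0.    -0.33 ]
```

View pics/w1.png

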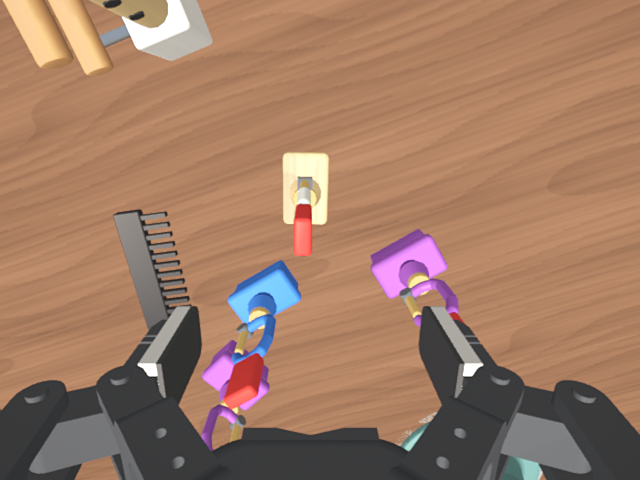

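>>> {"op": "step_arm", "data": {"moves": [[[100, 0.001, -0.004, 0.04, 0], [100, 0.001, -0.004, 0.08, 0], [100, 0.001, -0.004, 0.105, 0], [100, 0.001, -0.004, 0.121, 0], [100, 0.001, -0.004, 0.121, 0], [100, 0.001, -0.004, 0.121, 0]]]}}

```text
time_s: 3.55
eef_pos: [0.4754, 0.0794, 0.1827]
tool_rot: [3.141, -0.0, -0.332]
ft_force: [-0.6, 0.6, -0.0]
finger_gap: 0.999
grasp_force: 0.0
```

>>> {"op": "step_arm", "data": {"moves": [[[50, 0, 0, 0, 0], [20, 0, 0, 0, 0], [0, 0, 0, 0, 0], [0, 0, 0, 0, 0], [0, 0, 0, 0, 0], [0, 0, 0, 0, 0], [0, 0, 0, 0, 0], [0, 0, 0, 0, 0], [0, 0, 0, 0, 0], [0, 0, 0, 0, 0]]]}}

```text
time_s: 4.55
eef_pos: [0.4754, 0.0808, 0.1825]
tool_rot: [-3.141, -0.0, -0.33]
ft_force: [-0.9, 0.1, 4.1]
finger_gap: 0.133
grasp_force: 59.0
```

```bash
python3 - <<'E'
from h import *
s=status.state();print(s['ft_force'],s['grasp_force'],s['finger_gap'],s['eef_pos'])
for n in('side','wrist'):
    cap(n,n+'2')
a=cv2.imread('pics/side2.png')[220:350,260:400];b=cv2.imread('pics/wrist2.png')[100:480,150:500]
cv2.imwrite('pics/c2.png',np.hstack([cv2.resize(a,(409,380),interpolation=2),b]))
E
```

```text
[-0.90661535  0.12145736  4.10697726] 59.04390335083008 0.1332494818395531 [0.47537615 0.08075158 0.18251571]
```

View pics/c2.png

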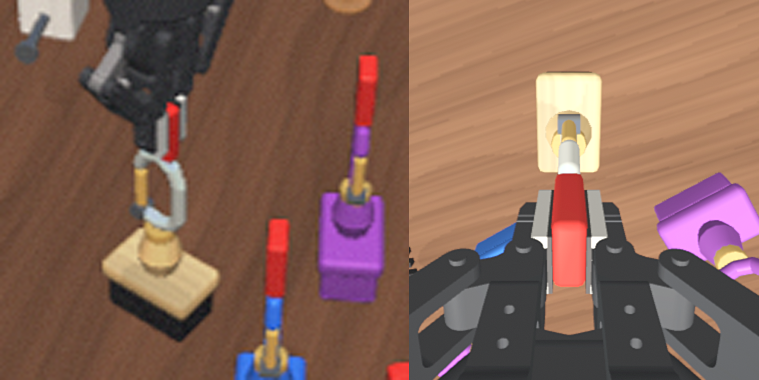

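Gripped by the red grip, and the hook's gate faces +x. Lifting and carrying it to in front of the eye.

>>> {"op": "step_arm", "data": {"moves": [[[0, 0, 0, -0.02, 0], [0, 0, 0, -0.05, 0], [0, 0, 0, -0.085, 0], [0, 0.01, 0.02, -0.115, -0.04], [0, 0.025, 0.05, -0.13, -0.1], [0, 0.045, 0.09, -0.13, -0.16], [0, 0.065, 0.13, -0.13, -0.23], [0, 0.085, 0.17, -0.13, -0.3], [0, 0.105, 0.21, -0.13, -0.35], [0, 0.115, 0.23, -0.13, -0.37]]]}}

```text
time_s: 5.65
eef_pos: [0.508, -0.1795, 0.3108]
tool_rot: [3.14, 0.003, 0.036]
ft_force: [-0.4, -0.8, -2.0]
finger_gap: 0.131
grasp_force: 58.8
```

```bash
python3 - <<'E'
from h import *
go([.515,-.214,.257],.04);s=status.state();print(s['ft_force'],s['grasp_force'],s['finger_gap'])
E
```

```text
shift [0.0058 0.0347 0.0538] roll -0.0044 now [ 0.508  -0.1795  0.3108] [3.14e+00 3.00e-03 3.60e-02]
[-0.35456188 -0.77929959 -1.95683301] 58.79349410533905 0.1314137447166667
```

>>> {"op": "step_arm", "data": {"moves": [[[0, 0.003, 0.018, 0, 0], [0, 0.006, 0.035, 0.01, -0.004], [0, 0.006, 0.035, 0.03, -0.004], [0, 0.006, 0.035, 0.046, -0.004], [0, 0.006, 0.035, 0.054, -0.004], [0, 0.006, 0.035, 0.054, -0.004], [0, 0.006, 0.035, 0.054, -0.004], [0, 0.006, 0.035, 0.054, -0.004]]]}}

```text
time_s: 6.45
eef_pos: [0.5173, -0.209, 0.2591]
tool_rot: [3.141, -0.001, 0.044]
ft_force: [-0.0, -1.2, -1.9]
finger_gap: 0.135
grasp_force: 58.7
```

```bash
python3 - <<'E'
from h import *
s=status.state();print(np.round(s['ft_force'],2),np.round(s['eef_pos'],4),np.round(s['tool_rot'],3))
o=[]
for n,b in(('side',(240,130,370,240)),('top',(370,150,450,230)),('wrist',(120,0,520,480))):
    p,d,c=cap(n,n+'3');np.savez(n+'3',p=p,d=d,X=cloud(c,d))
    a=p[b[1]:b[3],b[0]:b[2],::-1];o.append(cv2.resize(a,(int(a.shape[1]*330/a.shape[0]),330),interpolation=2))
o=np.hstack(o);cv2.imwrite('pics/c3.png',o[:,:800] if o.shape[1]<=800 else cv2.resize(o,None,fx=795/o.shape[1],fy=795/o.shape[1]));print(o.shape)
E
```

```text
[-0.04 -1.19 -1.95] [ 0.5173 -0.209   0.2591] [ 3.141e+00 -1.000e-03  4.400e-02]
(330, 995, 3)
```

View pics/c3.png

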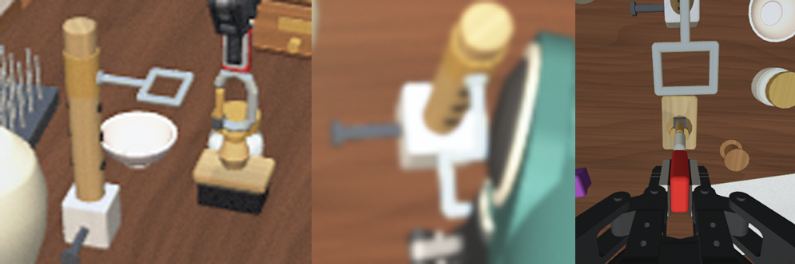

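```bash
python3 - <<'E'
from h import *
X=np.load('wrist3.npz')['X'];Q=X.reshape(-1,3)
q=Q[(Q[:,2]>.175)&(Q[:,2]<.215)&(Q[:,0]>.55)&(Q[:,0]<.615)&(abs(Q[:,1]+.21)<.045)]
print(len(q),cv2.minAreaRect(q[:,:2].astype(np.float32)*1000))
f=q[(abs(q[:,1]+.21)<.015)&(q[:,0]<.585)];print(len(f),np.percentile(f,[1,5,50,95,99],axis=0).round(4))
k=np.polyfit(f[:,1],f[:,0],1);print(k)
g=q[q[:,2]>.19];print(np.percentile(g[:,1],[0.5,99.5]))
# hook: nose/bow & grip
h=Q[(Q[:,2]>.155)&(Q[:,2]<.235)&(abs(Q[:,0]-.525)<.04)&(abs(Q[:,1]+.21)<.02)]
print('hook',len(h),h.mean(0).round(4),np.percentile(h,[2,98],axis=0).round(4))
b=Q[(Q[:,2]>.09)&(Q[:,2]<.135)&(Q[:,0]<.57)&(Q[:,0]>.45)&(abs(Q[:,1]+.21)<.05)];print('back',np.percentile(b,[1,50,99],axis=0).round(4),cv2.minAreaRect(b[:,:2].astype(np.float32)*1000))
s=np.load('side3.npz')['X'].reshape(-1,3)
b=s[(s[:,2]>.05)&(s[:,2]<.135)&(s[:,0]<.565)&(s[:,0]>.45)&(abs(s[:,1]+.21)<.05)];print('sideback',np.percentile(b,[1,5,50,95,99],axis=0).round(4))
E
```

```text
6449 ((591.1273193359375, -211.47103881835938), (48.00761413574219, 56.046653747558594), 3.814725875854492)
1055 [[ 0.5669 -0.2248  0.1935]
 [ 0.5677 -0.2235  0.1945]
 [ 0.5716 -0.2099  0.1969]
 [ 0.575  -0.1965  0.1982]
 [ 0.5757 -0.1953  0.1988]]
[-0.06971716  0.5568508 ]
[-0.23955054 -0.18337434]
hook 1670 [ 0.5313 -0.2087  0.1964] [[ 0.5135 -0.2183  0.1591]
 [ 0.539  -0.2001  0.2337]]
back [[ 0.483  -0.2319  0.1152]
 [ 0.5326 -0.2081  0.1202]
 [ 0.5543 -0.1864  0.1222]] ((518.2195434570312, -209.14134216308594), (72.77045440673828, 46.028846740722656), 2.297759532928467)
sideback [[ 0.4825 -0.2273  0.0778]
 [ 0.4856 -0.221   0.0809]
 [ 0.5142 -0.1907  0.1144]
 [ 0.5495 -0.1847  0.1237]
 [ 0.5532 -0.1834  0.1325]]
```

>>> {"op": "step_arm", "data": {"moves": [[[0, 0.008, 0.003, 0.001, 0], [0, 0.014, 0.003, 0.001, -0.01], [0, 0.02, 0.003, 0.001, -0.01], [0, 0.024, 0.003, 0.001, -0.01], [0, 0.024, 0.003, 0.001, -0.01], [0, 0.024, 0.003, 0.001, -0.01]]]}}

```text
time_s: 7.2
eef_pos: [0.5408, -0.2109, 0.2571]
tool_rot: [-3.141, 0.001, 0.054]
ft_force: [-0.0, -0.4, -2.7]
finger_gap: 0.132
grasp_force: 58.8
```

>>> {"op": "step_arm", "data": {"moves": [[[0, 0.001, 0, 0, 0], [0, 0.002, 0, 0, 0], [0, 0.003, 0, 0, 0], [0, 0.004, 0, 0, 0], [0, 0.005, 0, 0, 0], [0, 0.006, 0, 0, 0], [0, 0.006, 0, 0, 0], [0, 0.006, 0, 0, 0]]]}}

```text
time_s: 8.0
eef_pos: [0.5468, -0.2107, 0.2572]
tool_rot: [-3.142, 0.0, 0.054]
ft_force: [0.6, -0.1, -2.2]
finger_gap: 0.132
grasp_force: 58.8
```

>>> {"op": "step_arm", "data": {"moves": [[[0, 0.001, 0, 0, 0], [0, 0.002, 0, 0, 0], [0, 0.003, 0, 0, 0], [0, 0.003, 0, 0, 0], [0, 0.003, 0, 0, 0]]]}}

```text
time_s: 8.5
eef_pos: [0.5493, -0.2106, 0.257]
tool_rot: [-3.141, 0.001, 0.054]
ft_force: [-3.7, 0.2, -2.3]
finger_gap: 0.132
grasp_force: 58.9
```

>>> {"op": "step_arm", "data": {"moves": [[[0, 0.001, 0, 0, 0], [0, 0.002, 0, 0, 0], [0, 0.003, 0, 0, 0], [0, 0.003, 0, 0, 0], [0, 0.003, 0, 0, 0]]]}}

```text
time_s: 9.0
eef_pos: [0.5527, -0.2104, 0.2571]
tool_rot: [-3.142, 0.0, 0.054]
ft_force: [-4.2, -0.6, -2.2]
finger_gap: 0.13
grasp_force: 58.8
```

>>> {"op": "step_arm", "data": {"moves": [[[0, 0.001, 0, 0, 0], [0, 0.002, 0, 0, 0], [0, 0.003, 0, 0, 0], [0, 0.004, 0, 0, 0], [0, 0.004, 0, 0, 0], [0, 0.004, 0, 0, 0]]]}}

```text
time_s: 9.6
eef_pos: [0.5568, -0.2102, 0.2573]
tool_rot: [3.142, 0.0, 0.054]
ft_force: [-3.9, -0.3, -2.0]
finger_gap: 0.132
grasp_force: 58.8
```

>>> {"op": "step_arm", "data": {"moves": [[[0, 0.001, 0, 0, 0], [0, 0.002, 0, 0, 0], [0, 0.003, 0, 0, 0], [0, 0.004, 0, 0, 0], [0, 0.004, 0, 0, 0], [0, 0.004, 0, 0, 0]]]}}

```text
time_s: 10.2
eef_pos: [0.5607, -0.21, 0.257]
tool_rot: [-3.142, 0.0, 0.054]
ft_force: [-3.7, -0.9, -3.1]
finger_gap: 0.136
grasp_force: 58.8
```

>>> {"op": "step_arm", "data": {"moves": [[[0, 0.001, 0, 0, 0], [0, 0.002, 0, 0, 0], [0, 0.003, 0, 0, 0], [0, 0.003, 0, 0, 0], [0, 0.003, 0, 0, 0]]]}}

```text
time_s: 10.7
eef_pos: [0.5637, -0.2098, 0.2571]
tool_rot: [-3.142, 0.0, 0.054]
ft_force: [-5.6, 0.3, -3.3]
finger_gap: 0.135
grasp_force: 58.7
```

```bash
python3 - <<'E'
from h import *
p,d,c=cap('side','side4');X=cloud(c,d)
a=p[120:240,240:370,::-1];cv2.imwrite('pics/c4.png',cv2.resize(a,(650,600),interpolation=2))
s=X.reshape(-1,3)
for lo,hi in((.08,.11),(.11,.13)):
    b=s[(s[:,2]>lo)&(s[:,2]<hi)&(s[:,0]<.62)&(s[:,0]>.48)&(abs(s[:,1]+.21)<.05)];print(np.percentile(b,[1,5,50,95,99],axis=0).round(4))
E
```

```text
[[ 0.5283 -0.2212  0.0805]
 [ 0.5313 -0.2066  0.0818]
 [ 0.5584 -0.1894  0.0947]
 [ 0.5917 -0.1853  0.1089]
 [ 0.5955 -0.1843  0.1098]]
[[ 0.528  -0.2297  0.1102]
 [ 0.5299 -0.2253  0.1116]
 [ 0.5581 -0.1981  0.1169]
 [ 0.5968 -0.1848  0.1237]
 [ 0.5999 -0.1826  0.128 ]]
```

View pics/c4.png

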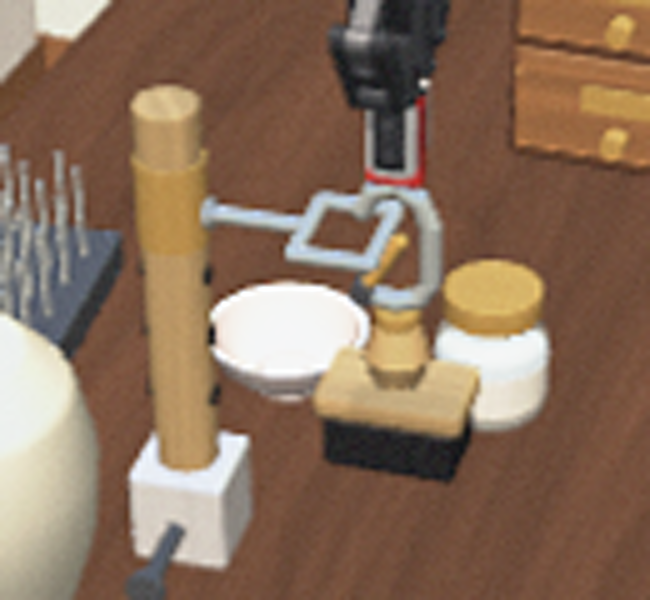

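The picture shows the bar at crop (385,235) pushing the brass gate inward (400,245) below the nose. I keep pressing.

>>> {"op": "step_arm", "data": {"moves": [[[0, 0.001, 0, 0, 0], [0, 0.002, 0, 0, 0], [0, 0.002, 0, 0, 0], [0, 0.002, 0, 0, 0]]]}}

```text
time_s: 11.15
eef_pos: [0.5657, -0.2097, 0.2572]
tool_rot: [-3.142, 0.0, 0.054]
ft_force: [-5.1, -0.5, -3.7]
finger_gap: 0.132
grasp_force: 58.7
```

>>> {"op": "step_arm", "data": {"moves": [[[0, 0.001, 0, 0, 0], [0, 0.002, 0, 0, 0], [0, 0.002, 0, 0, 0], [0, 0.002, 0, 0, 0]]]}}

```text
time_s: 11.55
eef_pos: [0.5677, -0.2096, 0.2571]
tool_rot: [-3.141, 0.0, 0.054]
ft_force: [-5.1, -0.6, -3.7]
finger_gap: 0.132
grasp_force: 58.7
```

>>> {"op": "step_arm", "data": {"moves": [[[0, 0.001, 0, 0, 0], [0, 0.002, 0, 0, 0], [0, 0.002, 0, 0, 0], [0, 0.002, 0, 0, 0]]]}}

```text
time_s: 11.95
eef_pos: [0.569, -0.2095, 0.2569]
tool_rot: [-3.141, 0.002, 0.054]
ft_force: [-6.1, -0.1, -3.0]
finger_gap: 0.135
grasp_force: 58.7
```

>>> {"op": "step_arm", "data": {"moves": [[[0, 0.0005, 0, 0, 0], [0, 0.001, 0, 0, 0], [0, 0.0015, 0, 0, 0], [0, 0.0015, 0, 0, 0]]]}}

```text
time_s: 12.35
eef_pos: [0.5699, -0.2095, 0.2565]
tool_rot: [-3.141, 0.004, 0.053]
ft_force: [-7.4, -0.5, -3.4]
finger_gap: 0.131
grasp_force: 58.5
```

>>> {"op": "step_arm", "data": {"moves": [[[0, 0, 0, 0.001, 0], [0, 0, 0, 0.002, 0], [0, 0, 0, 0.003, 0], [0, 0, 0, 0.004, 0], [0, 0, 0, 0.005, 0], [0, 0, 0, 0.006, 0], [0, 0, 0, 0.006, 0]]]}}

```text
time_s: 13.05
eef_pos: [0.5716, -0.2093, 0.251]
tool_rot: [-3.141, -0.001, 0.054]
ft_force: [-2.4, -1.2, -6.6]
finger_gap: 0.13
grasp_force: 58.4
```

>>> {"op": "step_arm", "data": {"moves": [[[0, 0, 0, 0.001, 0], [0, 0, 0, 0.002, 0], [0, 0, 0, 0.003, 0], [0, 0, 0, 0.004, 0], [0, 0, 0, 0.005, 0], [0, 0, 0, 0.006, 0], [0, 0, 0, 0.006, 0]]]}}

```text
time_s: 13.75
eef_pos: [0.5718, -0.2093, 0.2456]
tool_rot: [3.141, -0.001, 0.054]
ft_force: [-0.8, 0.4, -2.5]
finger_gap: 0.133
grasp_force: 58.7
```

>>> {"op": "step_arm", "data": {"moves": [[[0, 0, 0, 0.001, 0], [0, 0, 0, 0.002, 0], [0, 0, 0, 0.003, 0], [0, 0, 0, 0.004, 0], [0, 0, 0, 0.005, 0], [0, 0, 0, 0.005, 0]]]}}

```text
time_s: 14.35
eef_pos: [0.5712, -0.2094, 0.2401]
tool_rot: [-3.141, 0.0, 0.054]
ft_force: [-0.9, -0.2, -2.1]
finger_gap: 0.131
grasp_force: 58.7
```

>>> {"op": "step_arm", "data": {"moves": [[[0, 0, 0, 0.001, 0], [0, 0, 0, 0.002, 0], [0, 0, 0, 0.002, 0], [0, 0, 0, 0.002, 0]]]}}

```text
time_s: 14.75
eef_pos: [0.5713, -0.2094, 0.2382]
tool_rot: [3.142, 0.0, 0.054]
ft_force: [0.5, -0.0, -1.7]
finger_gap: 0.135
grasp_force: 58.7
```

```bash
python3 - <<'E'
from h import *
p,d,c=cap('side','side5')
a=p[130:230,270:360,::-1];cv2.imwrite('pics/c5.png',cv2.resize(a,(540,600),interpolation=2))
E
```

```text
(no output)
```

View pics/c5.png

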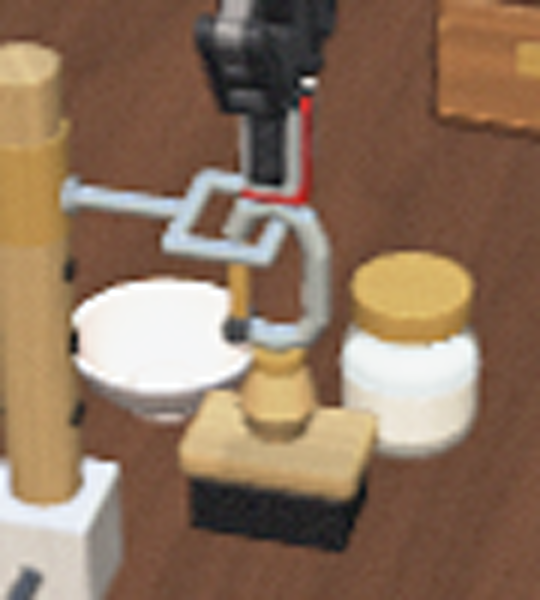

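The gate (238,290) stands upright and shut, with the bar inside the hook. I lower until the eye carries the weight.

>>> {"op": "step_arm", "data": {"moves": [[[0, 0, 0, 0.0005, 0], [0, 0, 0, 0.001, 0], [0, 0, 0, 0.001, 0], [0, 0, 0, 0.001, 0]]]}}

```text
time_s: 15.2
eef_pos: [0.5713, -0.2094, 0.2373]
tool_rot: [3.142, 0.0, 0.054]
ft_force: [0.6, -0.3, -1.5]
finger_gap: 0.131
grasp_force: 58.8
```

>>> {"op": "step_arm", "data": {"moves": [[[0, 0, 0, 0.0005, 0], [0, 0, 0, 0.001, 0], [0, 0, 0, 0.001, 0], [0, 0, 0, 0.001, 0]]]}}

```text
time_s: 15.6
eef_pos: [0.5714, -0.2094, 0.2365]
tool_rot: [3.141, -0.0, 0.054]
ft_force: [-1.4, 0.4, 0.4]
finger_gap: 0.135
grasp_force: 58.9
```

>>> {"op": "step_arm", "data": {"moves": [[[15, 0, 0, 0, 0], [18, 0, 0, 0, 0], [22, 0, 0, 0, 0], [30, 0, 0, 0, 0], [45, 0, 0, 0, 0], [60, 0, 0, 0, 0], [60, 0, 0, 0, 0], [60, 0, 0, 0, 0], [60, 0, 0, 0, 0], [60, 0, 0, 0, 0]]]}}

```text
time_s: 16.6
eef_pos: [0.5713, -0.2094, 0.2363]
tool_rot: [3.142, -0.0, 0.054]
ft_force: [-0.3, 0.7, -0.0]
finger_gap: 0.601
grasp_force: 0.0
```

>>> {"op": "step_arm", "data": {"moves": [[[60, 0, 0, -0.01, 0], [60, 0, 0, -0.025, 0], [60, 0, 0, -0.045, 0], [60, 0, 0, -0.07, 0], [60, 0, 0, -0.1, 0], [60, -0.03, 0, -0.12, 0], [60, -0.07, 0, -0.12, 0], [60, -0.11, 0, -0.12, 0], [60, -0.11, 0, -0.12, 0], [60, -0.11, 0, -0.12, 0]]]}}

```text
time_s: 17.6
eef_pos: [0.4615, -0.2156, 0.3582]
tool_rot: [3.14, -0.003, 0.053]
ft_force: [-0.2, -1.4, 0.0]
finger_gap: 0.599
grasp_force: 0.0
```

>>> {"op": "step_arm", "data": {"moves": [[[60, 0, 0, 0, 0], [60, 0, 0, 0, 0], [60, 0, 0, 0, 0], [60, 0, 0, 0, 0], [60, 0, 0, 0, 0], [60, 0, 0, 0, 0], [60, 0, 0, 0, 0], [60, 0, 0, 0, 0], [60, 0, 0, 0, 0], [60, 0, 0, 0, 0]]]}}

```text
time_s: 18.6
eef_pos: [0.4615, -0.2153, 0.3563]
tool_rot: [3.142, -0.0, 0.054]
ft_force: [-0.5, 0.0, -0.2]
finger_gap: 0.601
grasp_force: 0.0
```

```bash
python3 - <<'E'
from h import *
p,d,c=cap('side','side6')
a=p[120:240,250:360,::-1];cv2.imwrite('pics/c6.png',cv2.resize(a,(550,600),interpolation=2))
E
```

```text
(no output)
```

View pics/c6.png

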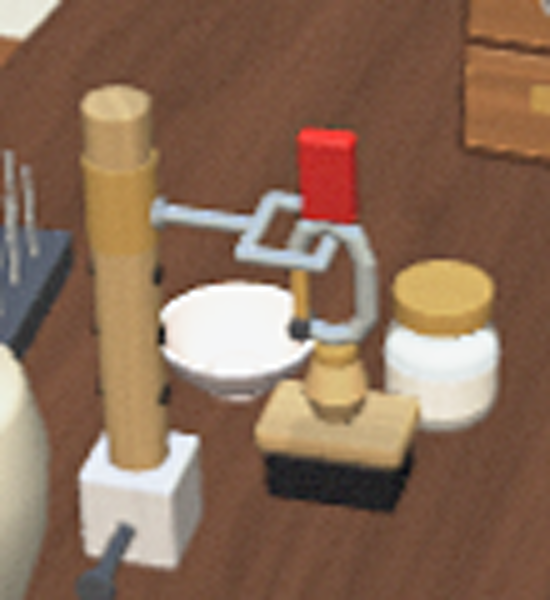

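The brush hangs from the eye at crop (330,250), the gate at (300,295) is shut, and the gripper is clear.

```bash
python3 -c "
from h import *
print(ticket.hand_in())"
```

```text
the job is handed in; nothing more can be done
None
```

The brush hangs freely from the screw eye with its gate shut, the gripper is clear of it, and the job was handed in at about 19 s; no verdict came back.

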